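Load the mortar-prism bending tester and hang its splinter guard

TASK

Get the bending tester ready for its next test: gently lay the whole mortar prism across the two support rollers and push it fully home against both back stops and the end stop, then swing the loading beam down until its roller rests on the prism. Last, hang the metal splinter guard on the front of the tester with its tray outward, sliding its two side-opening slots over the two headed pins, and leave it hanging there. Leave the other samples and labware where they are.

Things in the scene. Friction and masses are not known exactly. Their poses are not given: they have to be found in the camera images.
- prism_mid (a point): centre of the loose whole mortar prism, plain grey, 160 x 40 x 40 mm, about 0.57 kg, lying on the bench beside the tester (centre 20 mm up); its x axis is the long one. It is the only whole prism loose on the bench; those in the white tray and in the steel mould are not for use
- tester: fixed hand bending tester; grey base, x -112 to 130, y -120 to 120 mm, 25 mm high. Axes: x from front (pins' side) to back, y left, z up; origin on the bench under the centre of a prism that is home. Behind the stops stand the beam's column (x from 82, y within 31, 152 mm high) and an indicator box (x from 69, y -114 to -50, 89 mm high)
- home (a point): where the centre of a prism fully home lies, its long axis along the tester's y: tester (0, 0, 95) mm; axes as the tester's. The two support rollers lie along x (x -63 to 21 mm), at y = -50 and +50, 12 mm thick, tops at z = 75 mm
- back_stop (a point): mid-way between the faces of the two back stops, tester (20, 0, 95) mm: posts 22 mm wide at y = -50 and +50 (78 mm clear between), front faces at x = +20, tops at z = 107 mm. The prism's long side goes against both
- end_stop (a point): middle of the end stop's face, tester (0, 80, 95) mm: a post 24 mm wide, top at z = 107 mm. The prism's left end goes against it
- beam (a joint): hinge angle of the loading beam in rad: 0 = lowered, level, its roller just touching the top of a seated prism; grows as it is lifted (about 1.5 = upright). The hinge is stiff: it stays where it is left, and takes about 3 to 5 N at the handle to move
- beam_hinge (a point): middle of the beam's hinge axis, which lies along the tester's y; tester (100, 0, 135) mm
- beam_handle (a point): centre of the round steel cross-bar at the free end of the beam, 14 mm thick, 110 mm long along the tester's y, 155 mm from the hinge axis; lowered, it stands at tester (-55, 0, 135) mm. The beam, 20 mm wide and 18 mm high, meets it in the middle (45 mm of bar free either side); its loading roller is under it
- guard: splinter guard, loose, L-shaped aluminium, about 0.3 kg, standing on its tray. Origin on its underside, under the middle of the plate; z up, y left, x out of its flat back (hung, x agrees with the tester's x). Plate 5 mm thick at x = 0, y -97 to +93, its main edge 70 mm high; the tray along the bottom reaches to x = -38 mm. Two equal hooks rise from the edge
- guard_grip (a point): centre of the guard's grip, the raised middle of its top: 66 mm wide (y), 40 mm high, 10 mm thick (x); guard (0, 0, 98) mm, top at 118 mm; axes as the guard's
- slot_l (a point): left hook's slot: point on the underside of its arm, guard (0, 75, 90) mm, that rests on the left pin when hung. The slot is 20 mm high (z 70 to 90) and opens to the guard's +y: stem y 55 to 65, arm (10 mm high) to y = 91. To hang: bring the guard in from the front about 28 mm too far to -y with the pins level with the slots, slide it to +y, let it down
- slot_r (a point): the same point of the right hook, guard (0, -75, 90) mm: stem y -95 to -85, arm to y = -59 mm, slot open to +y; the gap from the arm's end to the grip's side (y = -33) is open for the pin
- pin_l (a point): middle of the left pin, tester (-125, 75, 100) mm: 8 mm thick, level along x from its post (x = -112) to a round head at x = -138 to -142 mm, 13 mm across. The guard hangs between post and head. The post is 14 x 16 mm, x -112 to -98, 112 mm high
- pin_r (a point): middle of the right pin, alike, tester (-125, -75, 100) mm
- half_a_mid (a point): centre of a broken prism half, 74 x 40 x 40 mm with a ragged end; leave alone
- half_b_mid (a point): centre of another broken prism half, 80 x 40 x 40 mm; leave alone
- cube_mid (a point): centre of a 70 mm mortar cube; leave alone
- beaker_rim (a point): centre of the mouth of a white plastic beaker, 80 mm across, 100 mm high; leave alone
- brush_grip (a point): handle of a 200 mm bench brush lying between tester and robot base, to the right; leave alone
- spatula_grip (a point): handle of a 190 mm steel lab spoon lying between tester and robot base, to the left; leave alone
- prism: the same prism; origin at the centre of its underside as it lies at first
Mind the look-alikes: they are no part of the job. What is shaped like the prism but blue is not meant.

How it is judged:
By the outcome, as a careful person would: the job done as asked, in the order asked, and still so for the second after the job is handed in, with the robot touching nothing.
It also fails if it takes over 72 s, if anything falls off the work surface, if the arm or the gripper's body presses on something with over 40 N, if the wrist force passes 120 N, or if a joint passes its speed limit or range.

ROBOT

A 6-joint arm with a two-finger parallel gripper is mounted at the origin on the work surface. World frame = base frame: x ahead of the robot, y to its left, z up, the work surface at z = 0. Lengths are in m, angles in rad, forces in N, time in s.
With the tool pointing down it reaches from about 0.325 to 0.9 m from the base axis. Payload 3.5 kg.
Tool frame: the origin (TCP) lies between the finger pads; the fingertips stand 19 mm ahead of it and the grasp point (between the pads) is the TCP (tip_extent is the distance from the TCP to the fingertips, in m); z points along the fingers, y is the line along which they close (so a half turn about z gives the same grasp; the last joint's range is limited). The gripper opens to 85 mm and grips with 20 to 120 N. Pads are 22 mm wide; open, the fingers measure 114 mm over their backs; the gripper's body (76 mm by 85 mm) begins 54 mm behind the grasp point. The pads swing forward as they close: fully open they stand 13 mm farther back than shut.
Start: joints at [-1.382, 0.276, -0.026, 1.268, 0, 1.467], TCP at [0.18, -0.599, 0.25] pointing down, gripper open.
Joint ranges: [-3.12, 3.12], [-0.85, 1.88], [-1.08, 1.24], [-1.95, 2.15], [-1.57, 1.53], [-3.14, 3.14]. Speed limits (rad/s): [2.57, 2.57, 3.14, 3.14, 3.14, 3.14].

INTERFACE

Orientations are given as a rotation vector (axis times angle).
In Python, from cell import observe, snapshot, close_job, tip_extent gives the robot as it stands.
- The arm moves only by the tool move_arm, never from a script. Its argument "deltas" is text: rows parted by semicolons, each of 7 numbers parted by spaces: the shift along the tool's x, y, z in cm, then the turn, a rotation vector about the tool's x, y, z in rad, then the finger opening in cm, from 0 to 8.54. A call has 1 to 12 rows; each row is the pose to reach, as a shift and turn from the pose commanded when the call began, along the tool's axes at that moment; what a row does not reach only later rows make up. A row lasts 1/10 s, in which the tool goes at most 50 mm and 8.59 degrees, less where a joint would pass 70% of its speed; a pose out of reach is approached as far as the arm can. A call with a gripper value outside its range is refused whole. The fingers move at their own pace and stop on an object; the grip force is fixed at half the most. Time passes only in rows, so rows that repeat a pose let the fingers close. It gives the time, the measured TCP pose, the force, the opening and the grip force at its end, in the units of the state.
- observe(): the state, without advancing time (a new reading comes with each control period).
- snapshot(name): name is "scene" or "top" or "wrist"; returns a dict with "pixels" (480x640x3 uint8, red, green, blue), "fx", "fy", "cx", "cy" (pixels), "k1" (the pictures are not rectified: a ray, as slopes to the right and down, at radius r is drawn at 1 + k1 r^2 times it, then the intrinsics apply), "view" (4x4, takes a point from world to camera coordinates). Camera axes: x right, y down, z forward; pixel columns grow to the right and rows downward; lengths in m; the calibration is good to about 2 mm. A picture is of the moment at which its call begins. There is no depth.
- close_job(): hands the job in; it is judged then, once.
The state is a dict: "time_s": time; "q": joint angles; "joint_vel": joint speeds; "joint_efforts": joint torques, N m; "tcp_pos": TCP position; "ee_rot": TCP orientation; "contact_force": force on the tool from outside, world axes, zero at the start; "ft_torque": the same for the moment, N m; "width": opening from 0.0 (shut) to 1.0 (fully open); "finger_force": force on a finger pad.
Only numpy, scipy, OpenCV 4.12 (cv2) and the standard library are available. Lean on these libraries where they do the work, as an engineer would, in place of code of your own. Each camera call takes 0.05 s, during which the arm holds its last target. There are 200 camera calls.

## Working session

There is one attempt and no reset: what is moved stays moved. The work goes in short steps, Python scripts to look and compute and a tool call to move; the robot and the scene stay as the last step left them, time stands still between calls to the robot, and variables do not carry over. Pictures are saved under pics/ and viewed, at most 14 in all, crops included, and the job is handed in when it is done.

Besides the shell and the picture viewer there is one more tool, called after ">>>" as name(argument=value, ...) on one line, values as JSON. move_arm: Moves the arm, as the interface text tells. Its arguments: {"type":"object","properties":{"deltas":{"type":"string"}},"required":["deltas"]}

```bash
ls; mkdir -p pics; cat > h.py <<'E'
import numpy as np, cv2
from scipy.spatial.transform import Rotation as R
from cell import observe, snapshot, close_job, tip_extent
def save(s,fn,crop=None,scale=1):
    im=s["pixels"][:,:,::-1]
    if crop: u0,v0,u1,v1=crop; im=im[v0:v1,u0:u1]
    cv2.imwrite(fn,cv2.resize(np.ascontiguousarray(im),None,fx=scale,fy=scale,interpolation=cv2.INTER_CUBIC))
def KD(s): return np.array([[s["fx"],0,s["cx"]],[0,s["fy"],s["cy"]],[0,0,1.]]),np.array([s["k1"],0,0,0.])
def proj(s,P):
    K,D=KD(s);V=np.array(s["view"]);P=np.atleast_2d(P).astype(float)
    return cv2.projectPoints(P,cv2.Rodrigues(V[:3,:3])[0],V[:3,3],K,D)[0][:,0]
def back(s,uv,z):
    K,D=KD(s);V=np.array(s["view"]);uv=np.array(uv,float).reshape(-1,1,2)
    n=cv2.undistortPointsIter(uv,K,D,None,None,(3,50,1e-10))[:,0]
    d=np.c_[n,np.ones(len(n))]@V[:3,:3];c=-V[:3,:3].T@V[:3,3]
    return c+d*((z-c[2])/d[:,2])[:,None]
E
python3 - <<'E'
from h import *
import pickle
S={n:snapshot(n) for n in("scene","top")}
pickle.dump(S,open("S.pkl","wb"))
for n in S: save(S[n],f"pics/{n}0.png",scale=1.25); V=np.array(S[n]["view"]); print(n,S[n]["fx"],S[n]["k1"],-V[:3,:3].T@V[:3,3])
print(observe(),tip_extent)
E
```

```text
pics
scene 498.86527398955724 0.041850420778467665 [ 1.41305278 -0.69038993  0.95076788]
top 579.0951585548972 0.013903830158254674 [ 0.33586832 -0.00400446  1.34258608]
{'time_s': 0.1, 'q': array([-1.38239998e+00,  2.77094909e-01, -2.77659823e-02,  1.26801362e+00,
        1.72296553e-05,  1.46743201e+00]), 'joint_vel': array([-0.00111169, -0.00203657,  0.00456594,  0.00059683,  0.00014052,
        0.00077919]), 'joint_efforts': array([ 4.91068968e-04, -4.46706104e+01,  2.96129358e+01,  8.40279768e-03,
       -2.24265295e-05,  3.89143139e-06]), 'tcp_pos': array([ 0.17966225, -0.59790837,  0.24923743]), 'ee_rot': array([-3.10616869e+00, -4.56370849e-01,  1.11633884e-04]), 'contact_force': array([-1.25884174,  0.29798901,  0.24590328]), 'ft_torque': array([-0.02663173,  0.05195813,  0.01780516]), 'finger_force': 0.0, 'width': 0.9978626763141641} 0.019
```

View pics/top0.png

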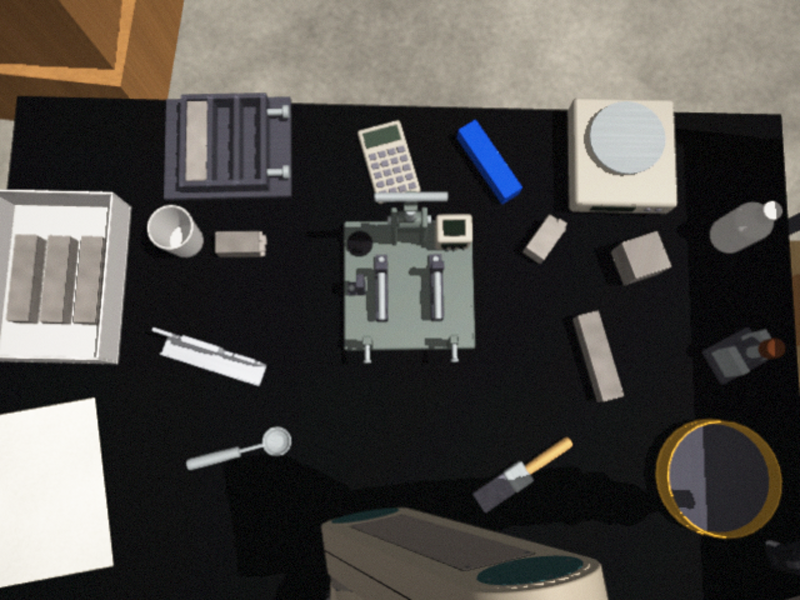

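View pics/scene0.png

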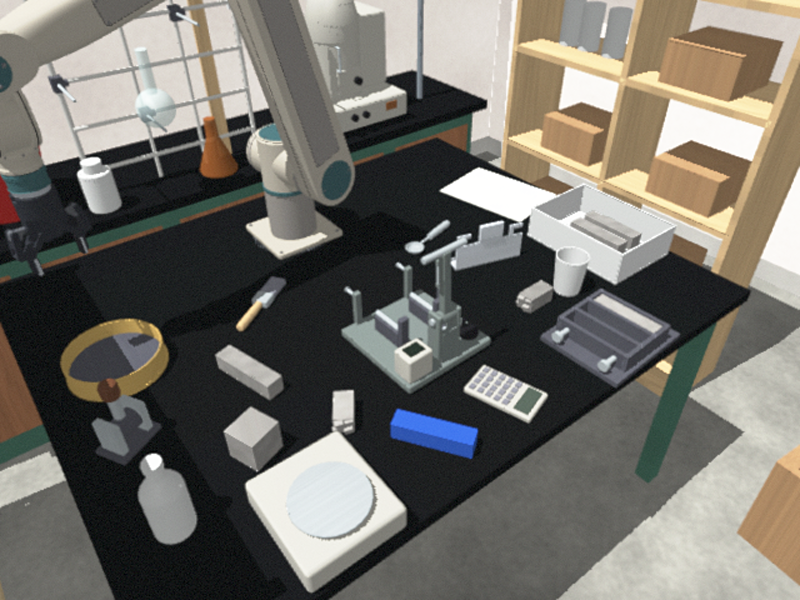

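In the top view (800x600 px), the plain grey candidates are:
- loose whole prism (598,356)
- prisms in the white tray (25–90,280)
- prism in the mould (196,140)
- blue bar (490,160)
- halves at (240,243) and (545,238)
- cube (641,257)

I choose (598,356). The guard is at (212,358) and the tester at (410,285). Next is a close crop of these.

```bash
python3 - <<'E'
from h import *
import pickle
s=pickle.load(open("S.pkl","rb"))["top"]
im=np.ascontiguousarray(s["pixels"][:,:,::-1])
def c(u0,v0,u1,v1,k): return cv2.resize(im[v0:v1,u0:u1],None,fx=k,fy=k,interpolation=cv2.INTER_CUBIC)
out=np.zeros((600,800,3),np.uint8)
a=c(265,145,390,295,4); out[:600,:500]=a           # tester: u=265+U/4, v=145+V/4
b=c(450,240,510,330,3.3); out[:b.shape[0],500:500+b.shape[1]]=b  # prism u=450+(U-500)/3.3 v=240+V/3.3
g=c(115,255,220,315,2.85); out[300:300+g.shape[0],500:500+g.shape[1]]=g # guard u=115+(U-500)/2.85, v=255+(V-300)/2.85
out=np.clip(out.astype(float)*1.5,0,255).astype(np.uint8)
cv2.imwrite("pics/crop1.png",out)
E
```

```text
(no output)
```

View pics/crop1.png

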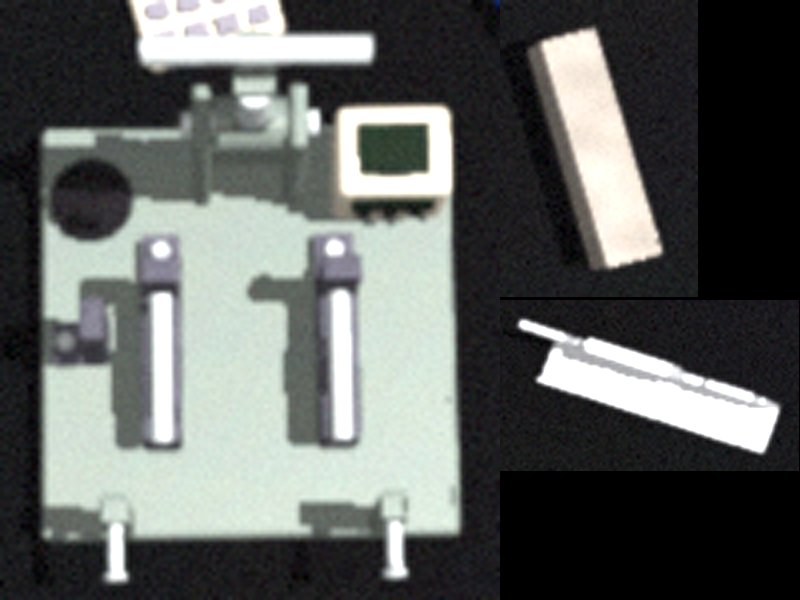

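```bash
cat > fit.py <<'E'
from h import *
from scipy.optimize import least_squares
def T(p,P): 
    c,s=np.cos(p[2]),np.sin(p[2]);P=np.atleast_2d(P).astype(float)/1000
    return np.c_[p[0]+c*P[:,0]-s*P[:,1],p[1]+s*P[:,0]+c*P[:,1],P[:,2]]
def fit(obs,p0):
    "obs: list of (snapshot, pts_mm, uv)"
    f=lambda p:np.concatenate([(proj(s,T(p,P))-uv).ravel() for s,P,uv in obs])
    r=least_squares(f,p0,loss="soft_l1");return r.x,f(r.x).reshape(-1,2)
E
python3 - <<'E'
from fit import *
import pickle
s=pickle.load(open("S.pkl","rb"))["top"]
A=lambda L,k,u0,v0,U0,V0:np.array([[u0+(U-U0)/k-.375*(k>0)*0,v0+(V-V0)/k] for U,V in L])
t=A([(42,538),(460,534),(42,130),(116,580),(396,576),(163,445),(343,442)],4,265,145,0,0)
P=[(-112,120,25),(-112,-120,25),(130,120,25),(-142,75,103),(-142,-75,103),(-63,50,70),(-63,-50,70)]
p,r=fit([(s,P,t)],[.45,0,0]);print("tester",p,np.round(r,1).tolist())
t=A([(542,42),(597,28),(662,254),(606,266),(530,50),(592,270)],3.3,450,240,500,0)
P=[(80,20,40),(80,-20,40),(-80,-20,40),(-80,20,40),(80,20,0),(-80,20,0)]
p,r=fit([(s,P,t)],[.3,-.25,.2]);print("prism",p,np.round(r,1).tolist())
t=A([(538,381),(765,454)],2.85,115,255,500,300)
t=np.r_[t,A([(519,325)],2.85,115,255,500,300)]
P=[(-38,93,0),(-38,-97,0),(0,91,100)]
p,r=fit([(s,P,t)],[.33,.3,-.3]);print("guard",p,np.round(r,1).tolist())
E
```

```text
tester [ 0.5800071  -0.02583908  0.0335972 ] [[-0.1, 0.5], [0.5, 0.3], [-0.1, -0.3], [-0.0, 0.1], [0.0, 0.3], [-0.1, -0.6], [-0.1, -0.4]]
prism [ 0.46273598 -0.37461078  0.25767927] [[0.0, -0.3], [0.3, -0.2], [0.5, 0.1], [0.2, 0.7], [-0.6, -0.3], [-0.5, -0.0]]
guard [ 0.46013882  0.32916341 -0.28287639] [[0.9, 0.7], [-0.8, -0.2], [-0.1, -0.4]]
```

```bash
cat >> h.py <<'E'
def go(pos,yaw,cur=None):
    "print move row (cm, rad) from the measured pose to a tool-down pose"
    if cur is None: o=observe(); p=o["tcp_pos"]; Rc=R.from_rotvec(o["ee_rot"])
    else: p=np.array(cur[:3]); Rc=R.from_euler("z",cur[3])*R.from_euler("x",np.pi)
    d=Rc.inv().apply(np.array(pos)-p)*100
    Rt=R.from_euler("z",yaw)*R.from_euler("x",np.pi)
    print(" ".join(f"{v:.2f}" for v in d)," ".join(f"{v:.3f}" for v in (Rc.inv()*Rt).as_rotvec()),"| dist cm %.1f"%np.linalg.norm(d))
TP=[.580,-.0258,.0336]
def W(x,y,z,p=None):
    p=p or TP; c,s=np.cos(p[2]),np.sin(p[2]); return np.array([p[0]+(c*x-s*y)/1000,p[1]+(s*x+c*y)/1000,z/1000])
E
python3 - <<'E'
from h import *
go([.4627,-.3746,.16],.258)
E
```

```text
33.53 -13.23 8.96 -0.002 -0.000 0.034 | dist cm 37.1
```

>>> move_arm(deltas="33.5 -13.2 9 0 0 0.034 8.5;33.5 -13.2 9 0 0 0.034 8.5;33.5 -13.2 9 0 0 0.034 8.5;33.5 -13.2 9 0 0 0.034 8.5;33.5 -13.2 9 0 0 0.034 8.5;33.5 -13.2 9 0 0 0.034 8.5;33.5 -13.2 9 0 0 0.034 8.5;33.5 -13.2 9 0 0 0.034 8.5;33.5 -13.2 9 0 0 0.034 8.5;33.5 -13.2 9 0 0 0.034 8.5;33.5 -13.2 9 0 0 0.034 8.5")

```text
time_s: 1.2
tcp_pos: [0.462, -0.3766, 0.1605]
ee_rot: [3.115, 0.402, -0.0]
contact_force: [-0.9, -0.5, -0.1]
width: 0.994
finger_force: 0.0
```

```bash
python3 - <<'E'
from h import *
s=snapshot("wrist"); save(s,"pics/w1.png")
print(observe()["tcp_pos"])
T=R.from_euler("z",.258)
for P in [(80,20,40),(80,-20,40),(-80,-20,40),(-80,20,40)]:
    print(proj(s,T.apply(np.array(P)/1000)+[.4627,-.3746,0]))
go([.4627,-.3746,.026],.258)
E
```

```text
[ 0.46194889 -0.37683953  0.1606773 ]
[[282.77243407 119.28357195]]
[[345.8214385  119.18063572]]
[[341.7130804  339.25165394]]
[[289.43341991 339.31953458]]
0.13 -0.21 13.47 0.001 0.000 -0.002 | dist cm 13.5
```

View pics/w1.png

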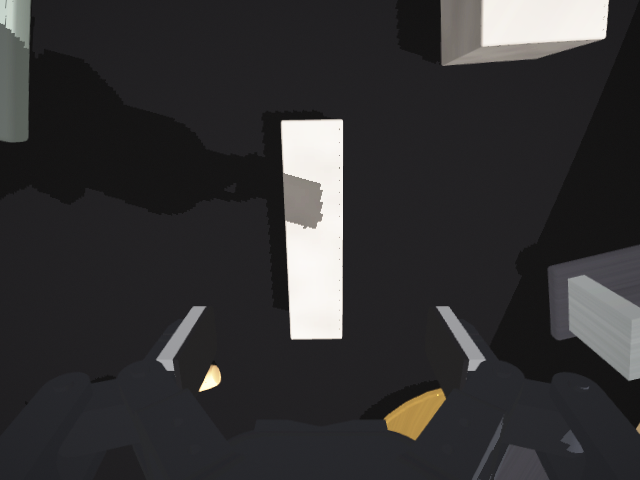

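The wrist view shows the plain prism with corners at (282,120), (343,120), (342,338) and (291,338). That is within 1–3 px of the prediction, so I go down and grasp it.

>>> move_arm(deltas="0.1 -0.15 5 0 0 0 8.5;0.1 -0.15 10 0 0 0 8.5;0.1 -0.15 12 0 0 0 8.5;0.1 -0.15 13 0 0 0 8.5;0.1 -0.15 13.4 0 0 0 8.5;0.1 -0.15 13.4 0 0 0 8.5;0.1 -0.15 13.4 0 0 0 3;0.1 -0.15 13.4 0 0 0 3;0.1 -0.15 13.4 0 0 0 3;0.1 -0.15 13.4 0 0 0 3;0.1 -0.15 13.4 0 0 0 3;0.1 -0.15 13.4 0 0 0 3")

```text
time_s: 2.45
tcp_pos: [0.4638, -0.374, 0.0275]
ee_rot: [3.115, 0.404, 0.002]
contact_force: [-0.6, 2.3, 5.7]
width: 0.458
finger_force: 63.7
```

```bash
python3 - <<'E'
from h import *
o=observe();print(o["tcp_pos"],o["ee_rot"],o["width"],o["finger_force"])
p=o["tcp_pos"]; go([p[0],p[1],.20],.258); 
# then from lifted pose to above home
go(W(-8,-6,125),1.604,[p[0],p[1],.20,.258])
E
```

```text
[ 0.46377395 -0.37397335  0.02749867] [3.11535446e+00 4.04490236e-01 1.75973009e-03] 0.45825525752279506 63.656816482543945
0.02 0.00 -17.25 0.000 -0.001 0.000 | dist cm 17.3
19.21 -30.29 7.50 0.000 0.000 -1.346 | dist cm 36.6
```

>>> move_arm(deltas="0 0 -0.5 0 0 0 3;0 0 -2 0 0 0 3;0 0 -6 0 0 0 3;0 0 -11 0 0 0 3;0 0 -15 0 0 0 3;0 0 -17.2 0 0 0 3;2 -4 -17.2 0 0 -0.12 3;4 -8 -17.2 0 0 -0.26 3;6 -12 -17.2 0 0 -0.40 3;9 -15.5 -17.2 0 0 -0.54 3;11 -19 -17.2 0 0 -0.68 3;13 -22 -17.2 0 0 -0.82 3")

```text
time_s: 3.65
tcp_pos: [0.5322, -0.1259, 0.1984]
ee_rot: [-2.69, -1.62, 0.001]
contact_force: [0.0, 0.2, -5.4]
width: 0.46
finger_force: 62.7
```

```bash
python3 - <<'E'
from h import *
o=observe();print(o["tcp_pos"],o["ee_rot"],o["width"],o["finger_force"],o["contact_force"])
go(W(-8,-6,125),1.604)
E
```

```text
[ 0.53221066 -0.12592098  0.19839287] [-2.69032830e+00 -1.62049181e+00  1.19951495e-03] 0.46048540452581904 62.73774862289429 [ 3.33134977e-03  1.55889481e-01 -5.43849871e+00]
10.17 -0.84 7.34 -0.001 -0.000 -0.520 | dist cm 12.6
```

>>> move_arm(deltas="5 -0.5 1 0 0 -0.14 3;9 -0.9 1 0 0 -0.28 3;10.2 -0.9 1 0 0 -0.42 3;10.2 -0.9 1 0 0 -0.52 3;10.2 -0.9 1 0 0 -0.52 3;10.2 -0.9 4 0 0 -0.52 3;10.2 -0.9 6 0 0 -0.52 3;10.2 -0.9 7.4 0 0 -0.52 3;10.2 -0.9 8 0 0 -0.52 3;10.2 -0.9 8 0 0 -0.52 3;10.2 -0.9 8 0 0 -0.52 3")

```text
time_s: 4.75
tcp_pos: [0.5739, -0.0344, 0.1192]
ee_rot: [2.191, 2.249, 0.001]
contact_force: [0.1, 0.1, -4.9]
width: 0.458
finger_force: 62.6
```

```bash
python3 - <<'E'
from h import *
o=observe();print(o["tcp_pos"],o["ee_rot"],o["width"],o["finger_force"],o["contact_force"],o["ft_torque"])
go(W(-8,-6,106),1.604)
s=snapshot("wrist"); save(s,"pics/w2.png")
for n,P in dict(pl=(-142,75,100),pr=(-142,-75,100),bsl=(20,50,107),bsr=(20,-50,107),es=(0,80,107)).items(): print(n,proj(s,W(*P)))
E
```

```text
[ 0.57393596 -0.03441929  0.11920787] [2.19122398e+00 2.24944738e+00 1.33519098e-03] 0.4584215501764408 62.62585401535034 [ 0.1201572   0.12043816 -4.86595832] [ 0.03559422 -0.00234123 -0.04959092]
0.24 -0.17 1.32 0.002 0.000 -0.007 | dist cm 1.4
pl [[-34.97447245 111.76148501]]
pr [[ 52.53107114 423.59381848]]
bsl [[387.89395723 172.49680062]]
bsr [[376.70167268 395.45655945]]
es [[333.75904166  85.51564787]]
```

View pics/w2.png

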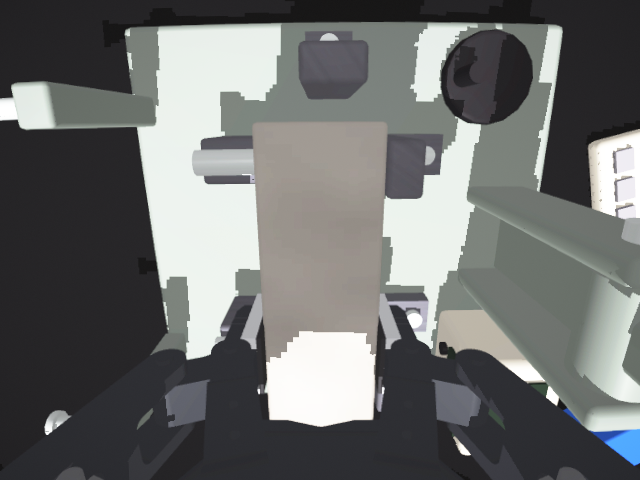

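The wrist view shows the end-stop face near (334,85) and the left back-stop edge near (388,167), both about where predicted. The prism is clear of both stops, so I lower it.

>>> move_arm(deltas="0 -0.1 0.6 0 0 -0.007 3;0 -0.1 1.1 0 0 -0.007 3;0 -0.1 1.3 0 0 -0.007 3;0 -0.1 1.4 0 0 -0.007 3;0 -0.1 1.5 0 0 -0.007 3;0 -0.1 1.6 0 0 -0.007 3;0 -0.1 1.65 0 0 -0.007 3;0 -0.1 1.65 0 0 -0.007 3")

```text
time_s: 5.6
tcp_pos: [0.5723, -0.0341, 0.1025]
ee_rot: [2.183, 2.259, 0.0]
contact_force: [-1.7, -0.6, 0.3]
width: 0.453
finger_force: 63.5
```

>>> move_arm(deltas="0 0.2 0 0 0 0 3;0 0.4 0 0 0 0 3;0 0.6 0 0 0 0 3;0 0.7 0 0 0 0 3;0 0.75 0 0 0 0 3;0 0.8 0 0 0 0 3;0 0.8 0 0 0 0 3")

```text
time_s: 6.3
tcp_pos: [0.5792, -0.0339, 0.1024]
ee_rot: [-2.183, -2.258, 0.003]
contact_force: [-8.4, 0.5, 7.5]
width: 0.461
finger_force: 64.5
```

>>> move_arm(deltas="0 0.1 0 0 0 0 3;0 0.1 0 0 0 0 3")

```text
time_s: 6.5
tcp_pos: [0.5793, -0.0339, 0.1025]
ee_rot: [-2.182, -2.257, 0.005]
contact_force: [-9.8, -0.6, 9.0]
width: 0.458
finger_force: 64.8
```

>>> move_arm(deltas="0.2 0 0 0 0 0 3;0.4 0 0 0 0 0 3;0.6 0 0 0 0 0 3;0.7 0 0 0 0 0 3;0.75 0 0 0 0 0 3;0.75 0 0 0 0 0 3")

```text
time_s: 7.1
tcp_pos: [0.5792, -0.0304, 0.1026]
ee_rot: [2.183, 2.253, -0.015]
contact_force: [-9.9, -12.5, 8.6]
width: 0.46
finger_force: 64.6
```

>>> move_arm(deltas="0 -0.1 -0.05 0 0 0 6;0 -0.1 -0.05 0 0 0 6;0 -0.1 -0.05 0 0 0 6;0 -0.1 -0.05 0 0 0 6;0 -0.1 -2 0 0 0 6;0 -0.1 -5 0 0 0 6;0 -0.1 -7 0 0 0 6;0 -0.1 -7 0 0 0 0")

```text
time_s: 7.9
tcp_pos: [0.583, -0.0265, 0.1754]
ee_rot: [2.179, 2.255, 0.007]
contact_force: [0.7, 0.1, 0.3]
width: 0.547
finger_force: 0.0
```

```bash
python3 - <<'E'
from h import *
o=observe();print(o["tcp_pos"],o["ee_rot"],o["width"],o["finger_force"],o["contact_force"])
s=snapshot("wrist"); save(s,"pics/w3.png",scale=1.25)
for n,P in dict(bsl=(20,50,107),bsr=(20,-50,107),es=(0,80,107),c1=(20,80,115),c2=(-20,80,115),c3=(-20,-80,115)).items(): print(n,proj(s,W(*P))*1.25)
go(W(0,-110,172),1.604)
E
```

```text
[ 0.58303562 -0.02648297  0.17542424] [2.17851868 2.25498196 0.00724067] 0.547245464020069 0.0 [0.70232607 0.09986835 0.2807448 ]
bsl [[437.59008032 217.1891374 ]]
bsr [[432.1987419  425.96836425]]
es [[389.06933137 141.40235543]]
c1 [[441.23640107 140.95481625]]
c2 [[336.18459916 140.8947491 ]]
c3 [[349.99312096 488.33069475]]
-10.94 -0.18 0.15 0.004 0.001 0.001 | dist cm 10.9
```

View pics/w3.png

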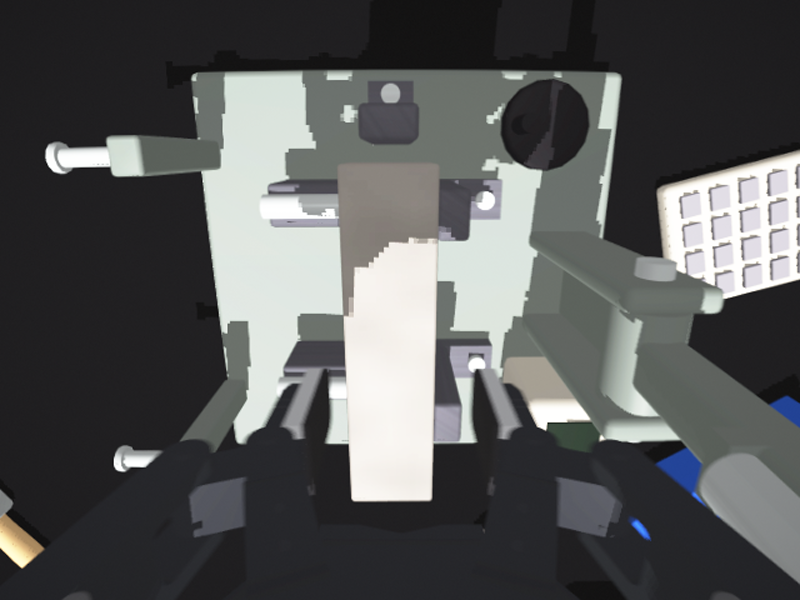

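The wrist view shows the prism's long side against the back stops (edge at about (438,200–490)). Its left end (v≈164) is about 10 mm short of the end stop (v≈143). I will push it home from the right end with shut fingers.

>>> move_arm(deltas="-5 -0.2 0 0 0 0 0;-10 -0.2 0 0 0 0 0;-11.7 -0.2 0 0 0 0 0;-11.7 -0.2 0 0 0 0 0;-11.7 -0.2 0 0 0 0 0;-11.7 -0.2 4 0 0 0 0;-11.7 -0.2 7 0 0 0 0;-11.7 -0.2 7 0 0 0 0;-11.7 -0.2 7 0 0 0 0")

```text
time_s: 8.85
tcp_pos: [0.5812, -0.1417, 0.1013]
ee_rot: [-2.18, -2.259, 0.001]
contact_force: [0.3, 0.1, -0.2]
width: -0.001
finger_force: 0.0
```

>>> move_arm(deltas="0.5 0 0 0 0 0 0;1 0 0 0 0 0 0;1.4 0 0 0 0 0 0;1.7 0 0 0 0 0 0;2 0 0 0 0 0 0;2.2 0 0 0 0 0 0;2.3 0 0 0 0 0 0;2.4 0 0 0 0 0 0")

```text
time_s: 9.65
tcp_pos: [0.5815, -0.1204, 0.1024]
ee_rot: [2.183, 2.257, -0.002]
contact_force: [-0.3, -5.0, 1.9]
width: 0.005
finger_force: 2.3
```

>>> move_arm(deltas="0.1 0 0 0 0 0 0;0.2 0 0 0 0 0 0;0.3 0 0 0 0 0 0;0.3 0 0 0 0 0 0")

```text
time_s: 10.05
tcp_pos: [0.5814, -0.117, 0.1023]
ee_rot: [2.183, 2.257, -0.0]
contact_force: [-0.8, -5.6, 3.5]
width: 0.001
finger_force: 2.5
```

>>> move_arm(deltas="0.1 0 0 0 0 0 0;0.2 0 0 0 0 0 0;0.3 0 0 0 0 0 0;0.3 0 0 0 0 0 0")

```text
time_s: 10.45
tcp_pos: [0.5813, -0.1142, 0.1023]
ee_rot: [2.183, 2.257, -0.001]
contact_force: [-1.0, -5.7, 3.0]
width: -0.007
finger_force: 2.9
```

>>> move_arm(deltas="0.1 0 0 0 0 0 0;0.2 0 0 0 0 0 0;0.3 0 0 0 0 0 0;0.3 0 0 0 0 0 0")

```text
time_s: 10.85
tcp_pos: [0.5813, -0.1142, 0.1024]
ee_rot: [2.181, 2.252, -0.009]
contact_force: [-0.5, -13.3, 3.0]
width: -0.002
finger_force: 6.7
```

>>> move_arm(deltas="0.1 0 0 0 0 0 0;0.1 0 0 0 0 0 0")

```text
time_s: 11.05
tcp_pos: [0.5813, -0.1142, 0.1024]
ee_rot: [2.181, 2.25, -0.012]
contact_force: [-1.4, -15.8, 2.1]
width: 0.005
finger_force: 7.9
```

>>> move_arm(deltas="-1 0 0 0 0 0 0;-1.5 0 -3 0 0 0 0;-1.5 0 -6.5 0 0 0 0;-1.5 0 -6.5 0 0 0 0;-1.5 0 -6.5 0 0 0 0")

```text
time_s: 11.55
tcp_pos: [0.5816, -0.1235, 0.1671]
ee_rot: [-2.182, -2.259, -0.004]
contact_force: [-0.9, 0.0, 0.5]
width: -0.004
finger_force: 0.0
```

```bash
python3 - <<'E'
from h import *
o=observe();print(o["tcp_pos"],o["contact_force"])
go(W(-55,0,168),1.604)
E
```

```text
[ 0.58157327 -0.12354818  0.16714884] [-0.89235006  0.02683077  0.51455817]
9.78 -5.32 -0.07 0.001 -0.002 0.001 | dist cm 11.1
```

>>> move_arm(deltas="4 -2.5 0 0 0 0 0;8 -5 0 0 0 0 0;9.8 -5.3 0 0 0 0 0;9.8 -5.3 0 0 0 0 0;9.8 -5.3 3 0 0 0 0;9.8 -5.3 6.3 0 0 0 0;9.8 -5.3 6.3 0 0 0 0;9.8 -4.8 6.3 0 0 0 0;9.8 -4.3 6.3 0 0 0 0;9.8 -3.9 6.3 0 0 0 0;9.8 -3.7 6.3 0 0 0 0;9.8 -3.5 6.3 0 0 0 0")

```text
time_s: 12.75
tcp_pos: [0.544, -0.0278, 0.1047]
ee_rot: [2.182, 2.258, 0.002]
contact_force: [1.7, 0.9, -0.6]
width: -0.001
finger_force: 0.0
```

>>> move_arm(deltas="0 0.1 0 0 0 0 0;0 0.2 0 0 0 0 0;0 0.3 0 0 0 0 0;0 0.3 0 0 0 0 0")

```text
time_s: 13.15
tcp_pos: [0.5451, -0.0275, 0.1036]
ee_rot: [-2.183, -2.258, 0.002]
contact_force: [-2.3, -0.8, 1.7]
width: -0.002
finger_force: 1.3
```

>>> move_arm(deltas="0 0.1 0 0 0 0 0;0 0.2 0 0 0 0 0;0 0.3 0 0 0 0 0;0 0.3 0 0 0 0 0")

```text
time_s: 13.55
tcp_pos: [0.5452, -0.0274, 0.1033]
ee_rot: [-2.18, -2.255, 0.009]
contact_force: [-9.8, -1.1, 7.4]
width: -0.004
finger_force: 5.0
```

>>> move_arm(deltas="0 0.1 0 0 0 0 0;0 0.2 0 0 0 0 0;0 0.2 0 0 0 0 0")

```text
time_s: 13.85
tcp_pos: [0.5452, -0.0274, 0.1032]
ee_rot: [-2.178, -2.253, 0.014]
contact_force: [-14.6, -1.4, 11.9]
width: -0.001
finger_force: 7.3
```

>>> move_arm(deltas="0 -0.8 0 0 0 0 0;0 -1.5 -1 0 0 0 0;0 -1.5 -6 0 0 0 0;0 -1.5 -11 0 0 0 0;0 -1.5 -16 0 0 0 0;0 -1.5 -21 0 0 0 0;0 -1.5 -24 0 0 0 0;0 -1.5 -24 0 0 0 0;0 -1.5 -24 0 0 0 0")

```text
time_s: 14.75
tcp_pos: [0.5367, -0.0279, 0.3453]
ee_rot: [2.181, 2.257, 0.004]
contact_force: [-0.6, 0.2, -0.7]
width: -0.001
finger_force: 0.0
```

```bash
python3 - <<'E'
from h import *
import pickle
s0=pickle.load(open("S.pkl","rb"))["top"]
for z in(.285,.292): print(back(s0,[(265+139/4,145+48/4),(265+255/4,145+48/4),(265+373/4,145+48/4)],z))
for th in (1.3,1.4,1.5,1.57): print(th,W(100-155*np.cos(th),0,135+155*np.sin(th)),proj(s0,W(100-155*np.cos(th),0,135+155*np.sin(th))))
o=observe();print(o["tcp_pos"])
s=snapshot("wrist"); S=snapshot("scene")
a=np.ascontiguousarray(s["pixels"][:,:,::-1]);b=cv2.resize(np.ascontiguousarray(S["pixels"][140:320,250:430,::-1]),None,fx=2.6,fy=2.6)
out=np.zeros((480,640+0,3),np.uint8); a=cv2.resize(a,(426,320)); c=np.zeros((560,800,3),np.uint8); c[:320,:426]=a[:, :426]; c[:468,330+2:800]=b[:468,:468]; c[:320,:332]=a[:,:332]
cv2.imwrite("pics/c4.png",c)
E
```

```text
[[ 0.67346636  0.03345858  0.285     ]
 [ 0.67478606 -0.02150491  0.285     ]
 [ 0.67611768 -0.07746952  0.285     ]]
[[ 0.67123185  0.03321062  0.292     ]
 [ 0.67254281 -0.02138908  0.292     ]
 [ 0.67386563 -0.07698327  0.292     ]]
1.3 [ 0.63850464 -0.0238335   0.28435152] [[329.61406356 175.64545169]]
1.4 [ 0.65361352 -0.02332565  0.28774471] [[329.5368244  167.38586349]]
1.5 [ 0.66898548 -0.02280896  0.28961172] [[329.43817535 159.22321069]]
1.57 [ 0.6798202  -0.02244478  0.28999995] [[329.35713384 153.62913983]]
[ 0.5367298  -0.02790212  0.34532916]
```

View pics/c4.png

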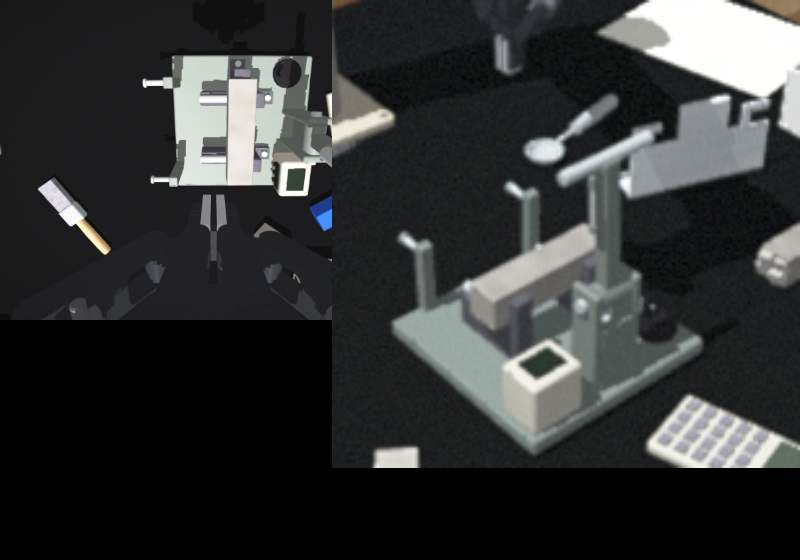

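The picture shows the prism seated against the stops and the beam upright, with its handle at about (610,155). I go over and behind the handle bar, on its left free side.

```bash
python3 - <<'E'
from h import *
go(W(127,33,345),1.604)
E
```

```text
3.33 17.17 -0.28 -0.002 -0.001 0.001 | dist cm 17.5
```

>>> move_arm(deltas="1 5 -0.3 0 0 0 0;2 10 -0.3 0 0 0 0;3.3 14 -0.3 0 0 0 0;3.3 17.2 -0.3 0 0 0 0;3.3 17.2 -0.3 0 0 0 0;3.3 17.2 -0.3 0 0 0 0;3.3 17.2 2 0 0 0 0;3.3 17.2 4.5 0 0 0 0;3.3 17.2 6 0 0 0 0;3.3 17.2 6 0 0 0 0")

```text
time_s: 15.85
tcp_pos: [0.7039, 0.0109, 0.2805]
ee_rot: [-2.18, -2.255, 0.007]
contact_force: [0.7, 0.7, -0.7]
width: -0.002
finger_force: 0.0
```

```bash
python3 - <<'E'
from h import *
o=observe();print(o["tcp_pos"],o["contact_force"])
p=o["tcp_pos"]
for th in np.arange(1.5,.69,-.08):
    print(round(th,2),end=" ");go(W(100-155*np.cos(th)+21.5,33,135+155*np.sin(th)-5),1.604)
E
```

```text
[0.70390138 0.01094778 0.28049494] [ 0.65421505  0.69117765 -0.68314133]
1.5 0.04 -1.46 -0.40 -0.007 -0.001 0.000 | dist cm 1.5
1.42 0.04 -2.69 -0.26 -0.007 -0.001 0.000 | dist cm 2.7
1.34 0.04 -3.90 -0.01 -0.007 -0.001 0.000 | dist cm 3.9
1.26 0.04 -5.09 0.33 -0.007 -0.001 0.000 | dist cm 5.1
1.18 0.04 -6.26 0.76 -0.007 -0.001 0.000 | dist cm 6.3
1.1 0.04 -7.38 1.28 -0.007 -0.001 0.000 | dist cm 7.5
1.02 0.04 -8.46 1.90 -0.007 -0.001 0.000 | dist cm 8.7
0.94 0.04 -9.48 2.60 -0.007 -0.001 0.000 | dist cm 9.8
0.86 0.04 -10.45 3.37 -0.007 -0.001 0.000 | dist cm 11.0
0.78 0.04 -11.35 4.22 -0.007 -0.001 0.000 | dist cm 12.1
0.7 0.04 -12.18 5.15 -0.007 -0.001 0.000 | dist cm 13.2
```

>>> move_arm(deltas="0 -0.8 0 0 0 0 0;0 -1.5 0 0 0 0 0;0 -2.7 0 0 0 0 0;0 -3.9 0 0 0 0 0;0 -5.1 0.3 0 0 0 0;0 -6.3 0.8 0 0 0 0")

```text
time_s: 16.45
tcp_pos: [0.6451, 0.0087, 0.2791]
ee_rot: [2.179, 2.255, 0.008]
contact_force: [1.8, -0.2, 1.9]
width: 0.001
finger_force: 1.1
```

>>> move_arm(deltas="0 -1.1 0.5 0 0 0 0;0 -2.2 1.1 0 0 0 0;0 -3.2 1.8 0 0 0 0;0 -4.2 2.6 0 0 0 0;0 -5.1 3.4 0 0 0 0;0 -5.1 3.4 0 0 0 0")

```text
time_s: 17.05
tcp_pos: [0.5919, 0.007, 0.2428]
ee_rot: [2.183, 2.258, 0.001]
contact_force: [0.2, 0.4, -0.4]
width: 0.0
finger_force: 0.0
```

```bash
python3 - <<'E'
from h import *
s=snapshot("scene"); save(s,"pics/s5.png",(250,140,430,320),2.6)
for th in (.6,.7,.8,.9,1.0,1.1): print(th,[np.round((proj(s,W(100-155*np.cos(th),y,135+155*np.sin(th)))[0]-[250,140])*2.6) for y in(-55,55)])
E
```

```text
0.6 [array([145., 185.]), array([229., 145.])]
0.7 [array([151., 179.]), array([235., 139.])]
0.8 [array([157., 174.]), array([243., 134.])]
0.9 [array([165., 170.]), array([251., 130.])]
1.0 [array([173., 168.]), array([259., 127.])]
1.1 [array([182., 167.]), array([269., 126.])]
```

View pics/s5.png

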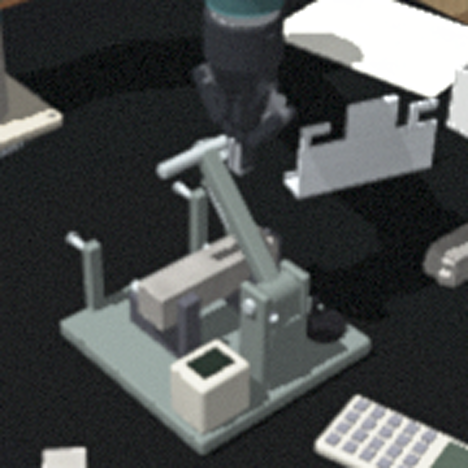

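The bar's right end is at (163,171), so the angle is about 0.85. Next I press it down from above.

```bash
python3 - <<'E'
from h import *
print(observe()["tcp_pos"])
for th in [.85,.75,.65,.55,.45,.35,.25,.15,.1,.05,0]:
    print(round(th,2),end=" ");go(W(100-155*np.cos(th),33,135+155*np.sin(th)+26),1.604)
E
```

```text
[0.59245252 0.00706298 0.24309493]
0.85 0.06 -1.58 -3.44 0.001 0.000 0.001 | dist cm 3.8
0.75 0.06 -2.69 -2.36 0.001 0.000 0.001 | dist cm 3.6
0.65 0.06 -3.69 -1.18 0.001 0.000 0.001 | dist cm 3.9
0.55 0.06 -4.57 0.10 0.001 0.000 0.001 | dist cm 4.6
0.45 0.06 -5.31 1.46 0.001 0.000 0.001 | dist cm 5.5
0.35 0.06 -5.92 2.89 0.001 0.000 0.001 | dist cm 6.6
0.25 0.06 -6.38 4.37 0.001 0.000 0.001 | dist cm 7.7
0.15 0.06 -6.69 5.88 0.001 0.000 0.001 | dist cm 8.9
0.1 0.06 -6.79 6.65 0.001 0.000 0.001 | dist cm 9.5
0.05 0.06 -6.85 7.42 0.001 0.000 0.001 | dist cm 10.1
0 0.06 -6.87 8.20 0.001 0.000 0.001 | dist cm 10.7
```

>>> move_arm(deltas="0 0.8 -1 0 0 0 0;0 0.5 -4.5 0 0 0 0;0 -1 -5 0 0 0 0;0 -1.8 -4.6 0 0 0 0;0 -1.8 -3.5 0 0 0 0;0 -2.7 -2.4 0 0 0 0;0 -3.7 -1.2 0 0 0 0;0 -4.6 0.1 0 0 0 0;0 -5.3 1.4 0 0 0 0;0 -5.9 2.8 0 0 0 0;0 -6.4 4.2 0 0 0 0;0 -6.7 5.6 0 0 0 0")

```text
time_s: 18.3
tcp_pos: [0.5237, 0.0048, 0.1831]
ee_rot: [-2.182, -2.257, 0.004]
contact_force: [0.4, -1.8, 1.9]
width: -0.002
finger_force: 0.8
```

>>> move_arm(deltas="0 -0.1 0.5 0 0 0 0;0 -0.1 1 0 0 0 0;0 -0.2 1.5 0 0 0 0;0 -0.2 2 0 0 0 0;0 -0.2 2.3 0 0 0 0;0 -0.2 2.3 0 0 0 0")

```text
time_s: 18.9
tcp_pos: [0.524, 0.0047, 0.1625]
ee_rot: [2.183, 2.259, 0.0]
contact_force: [-0.7, -1.0, -0.6]
width: -0.001
finger_force: 0.0
```

>>> move_arm(deltas="0 0 0.1 0 0 0 0;0 0 0.2 0 0 0 0;0 0 0.3 0 0 0 0;0 0 0.3 0 0 0 0")

```text
time_s: 19.3
tcp_pos: [0.5243, 0.0047, 0.1607]
ee_rot: [2.183, 2.258, 0.001]
contact_force: [-0.3, 0.2, 4.0]
width: -0.0
finger_force: 2.2
```

>>> move_arm(deltas="0 0 0.1 0 0 0 0;0 0 0.2 0 0 0 0;0 0 0.2 0 0 0 0")

```text
time_s: 19.6
tcp_pos: [0.5244, 0.0047, 0.1603]
ee_rot: [2.182, 2.258, 0.002]
contact_force: [-5.0, 0.6, 14.6]
width: 0.002
finger_force: 7.0
```

>>> move_arm(deltas="0 0 -1 0 0 0 0;0 0 -4 0 0 0 0;0 -1 -8 0 0 0 0;0 -2 -9 0 0 0 4;0 -2 -9 0 0 0 4")

```text
time_s: 20.1
tcp_pos: [0.5044, 0.004, 0.25]
ee_rot: [2.181, 2.256, 0.004]
contact_force: [0.3, -0.2, 0.3]
width: 0.331
finger_force: 0.0
```

```bash
python3 - <<'E'
from h import *
print(observe()["tcp_pos"])
go([.4601,.3292,.25],1.288)
E
```

```text
[0.50440132 0.00395522 0.24999396]
32.66 -3.32 -0.03 0.004 -0.000 0.317 | dist cm 32.8
```

>>> move_arm(deltas="32.7 -3.3 0 0 0 0.317 6;32.7 -3.3 0 0 0 0.317 6;32.7 -3.3 0 0 0 0.317 6;32.7 -3.3 0 0 0 0.317 6;32.7 -3.3 0 0 0 0.317 6;32.7 -3.3 0 0 0 0.317 6;32.7 -3.3 0 0 0 0.317 6;32.7 -3.3 0 0 0 0.317 6;32.7 -3.3 0 0 0 0.317 6;32.7 -3.3 0 0 0 0.317 6")

```text
time_s: 21.1
tcp_pos: [0.4593, 0.3287, 0.2464]
ee_rot: [2.513, 1.885, -0.004]
contact_force: [-0.2, -0.0, -1.7]
width: 0.702
finger_force: 0.0
```

```bash
python3 - <<'E'
from fit import *
import pickle
s=snapshot("wrist"); t=snapshot("top"); pickle.dump((s,t),open("G.pkl","wb"))
print(observe()["tcp_pos"])
save(s,"pics/w6.png",scale=1.25)
p=[.4601,.3292,-.283]
for P in [(-5,33,118),(-5,-33,118),(5,33,118),(5,-33,118),(0,91,100),(0,-97,70),(-38,93,0),(-38,-97,0)]: print(P,proj(s,T(p,P))*1.25)
E
```

```text
[0.45982674 0.32833843 0.24714852]
(-5, 33, 118) [[389.79376436 234.67189396]]
(-5, -33, 118) [[390.63886179 345.17832064]]
(5, 33, 118) [[407.93366099 234.66387475]]
(5, -33, 118) [[407.45285694 345.17538763]]
(0, 91, 100) [[398.83919752 125.24218975]]
(0, -97, 70) [[399.43205045 399.2698567 ]]
(-38, 93, 0) [[349.49293741 130.57377476]]
(-38, -97, 0) [[356.6298546  358.93570569]]
```

View pics/w6.png

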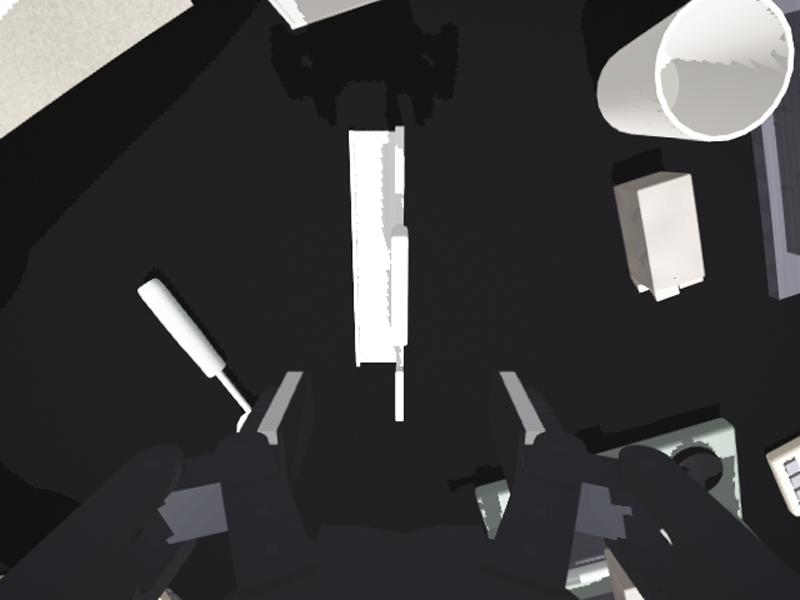

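The guard's grip is at u 391–407, v 228–346 in the wrist view, which matches the estimate. I grasp it.

>>> move_arm(deltas="0.05 0 5 0 0 0 6;0.05 0 10 0 0 0 5;0.05 0 13 0 0 0 4;0.05 0 14.5 0 0 0 4;0.05 0 14.5 0 0 0 4;0.05 0 14.5 0 0 0 2;0.05 0 14.5 0 0 0 0;0.05 0 14.5 0 0 0 0;0.05 0 14.5 0 0 0 0;0.05 0 14.5 0 0 0 0;0.05 0 14.5 0 0 0 0;0.05 0 14.5 0 0 0 0")

```text
time_s: 22.4
tcp_pos: [0.4609, 0.3307, 0.1047]
ee_rot: [2.512, 1.885, 0.004]
contact_force: [-1.1, -1.2, 6.5]
width: 0.111
finger_force: 60.1
```

```bash
python3 - <<'E'
from h import *
o=observe();p=o["tcp_pos"];print(p,o["width"],o["finger_force"],o["contact_force"],R.from_rotvec(o["ee_rot"]).as_euler("zyx"))
gz=p[2]  # tcp height in guard frame
print("hang tcp z",gz+.014,"approach",gz+.020)
# tcp y within guard frame
d=p[:2]-[.4601,.3292];print("tcp in guard mm",R.from_euler("z",.283).apply([*d,0])*1000)
E
```

```text
[0.46094658 0.33072757 0.10465828] 0.1111528558989874 60.13620615005493 [-1.12563268 -1.16880508  6.5185295 ] [-1.28773411e+00  2.66262154e-03 -3.14060271e+00]
hang tcp z 0.1186582781502272 approach 0.1246582781502272
tcp in guard mm [0.38634677 1.70320439 0.        ]
```

>>> move_arm(deltas="0 0 -0.5 0 0 0 0;0 0 -2 0 0 0 0;0 0 -6 0 0 0 0;0 0 -10 0 0 0 0;0 0 -12.5 0 0 0 0;0 0 -12.5 0 0 0 0;0 0 -12.5 0 0 0 0")

```text
time_s: 23.1
tcp_pos: [0.4597, 0.3301, 0.2274]
ee_rot: [2.512, 1.886, -0.0]
contact_force: [0.3, -0.8, -3.7]
width: 0.104
finger_force: 58.9
```

```bash
python3 - <<'E'
from h import *
o=observe();print(o["tcp_pos"],o["width"],o["contact_force"])
go(W(-190,-27,228),1.604)
E
```

```text
[0.45967687 0.3301413  0.22736512] 0.1043996486100274 [ 0.28532357 -0.75554515 -3.67297247]
-39.30 4.27 -0.06 0.000 0.000 -0.316 | dist cm 39.5
```

>>> move_arm(deltas="-2 -1 0 0 0 -0.05 0;-6 -2 0 0 0 -0.14 0;-10 -2 0 0 0 -0.24 0;-14 -1.5 0 0 0 -0.316 0;-18 -0.5 0 0 0 -0.316 0;-22 0.5 0 0 0 -0.316 0;-26 1.5 0 0 0 -0.316 0;-30 2.5 0 0 0 -0.316 0;-34 3.2 0 0 0 -0.316 0;-37.5 3.9 0 0 0 -0.316 0;-39.3 4.3 0 0 0 -0.316 0;-39.3 4.3 0 0 0 -0.316 0")

```text
time_s: 24.3
tcp_pos: [0.3896, -0.0606, 0.2253]
ee_rot: [-2.187, -2.251, 0.004]
contact_force: [0.7, -0.3, -2.5]
width: 0.105
finger_force: 59.1
```

```bash
python3 - <<'E'
from h import *
import pickle
o=observe();print(o["tcp_pos"],o["width"],o["contact_force"])
go(W(-190,-27,125),1.604)
s=snapshot("wrist"); pickle.dump(s,open("w7.pkl","wb")); save(s,"pics/w7.png")
from fit import T
c,sn=np.cos(.0336),np.sin(.0336)
g=W(-190,-28,0)
p=o["tcp_pos"]; 
g=W(-190,0,0); g=[p[0]+sn*.001,p[1]-c*.001,.0336]
for P in [(0,91,100),(0,65,100),(0,33,118),(0,-33,118),(0,-59,100),(0,-95,100),(-38,93,0)]: 
    Q=T(g,P); Q[:,2]+=p[2]-.1047; print("guard",P,proj(s,Q))
for P in [(-142,75,100),(-142,-75,100),(-112,75,112),(-112,-75,112)]: print("pin",P,proj(s,W(*P)))
E
```

```text
[ 0.38963442 -0.06059031  0.22530473] 0.10502349339470687 [ 0.71451606 -0.29398755 -2.53361024]
0.13 0.19 10.03 -0.004 -0.001 -0.004 | dist cm 10.0
guard (0, 91, 100) [[315.89861756  78.19593775]]
guard (0, 65, 100) [[316.49400186 159.3470012 ]]
guard (0, 33, 118) [[316.46347909 265.53722781]]
guard (0, -33, 118) [[317.86587768 426.63809785]]
guard (0, -59, 100) [[318.68538013 440.66809074]]
guard (0, -95, 100) [[319.14841745 496.84937113]]
guard (-38, 93, 0) [[253.6493517   95.79619202]]
pin (-142, 75, 100) [[397.20906621  78.58585197]]
pin (-142, -75, 100) [[386.0341211 295.2729927]]
pin (-112, 75, 112) [[450.78721262  76.59435357]]
pin (-112, -75, 112) [[430.4035743  302.42937906]]
```

View pics/w7.png

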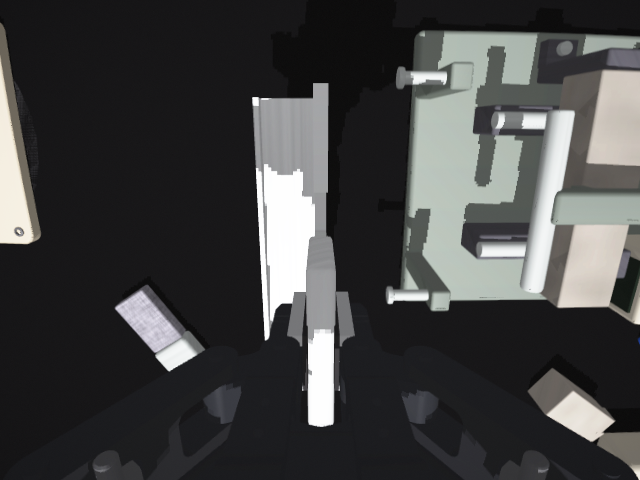

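Pin heads at (397,78) and (387,296) agree with the prediction. The guard hangs square in the gripper, with its left arm end at (320,83). I lower it to pin level.

>>> move_arm(deltas="0.2 0.2 4 -0.002 0 -0.004 0;0.2 0.2 8 -0.002 0 -0.004 0;0.2 0.2 9.8 -0.002 0 -0.004 0;0.2 0.2 10 -0.002 0 -0.004 0;0.2 0.2 10 -0.002 0 -0.004 0;0.2 0.2 10 -0.002 0 -0.004 0")

```text
time_s: 24.95
tcp_pos: [0.3944, -0.0569, 0.1288]
ee_rot: [2.177, 2.261, 0.004]
contact_force: [-0.0, -0.1, -3.2]
width: 0.111
finger_force: 59.2
```

```bash
python3 - <<'E'
from h import *
o=observe();print(o["tcp_pos"],o["width"],o["contact_force"])
go(W(-160,-26,124.7),1.604)
go(W(-125.5,-26,124.7),1.604)
E
```

```text
[ 0.39442291 -0.05691187  0.12877067] 0.11086595658037311 [-0.0250146  -0.08522486 -3.22233625]
-0.13 2.65 0.42 0.004 0.000 0.005 | dist cm 2.7
-0.14 6.10 0.43 0.004 0.000 0.005 | dist cm 6.1
```

>>> move_arm(deltas="0 0 0 0 0 0 0;0 0 0 0 0 0 0")

```text
time_s: 25.15
tcp_pos: [0.3945, -0.0573, 0.129]
ee_rot: [2.177, 2.26, 0.004]
contact_force: [0.1, -0.1, -3.4]
width: 0.106
finger_force: 59.2
```

```bash
python3 - <<'E'
from h import *
o=observe();print(o["tcp_pos"],o["width"],o["contact_force"])
go(W(-125.5,-26,124.7),1.604)
E
```

```text
[ 0.39445434 -0.05731139  0.12898353] 0.1056524759772789 [ 0.134078   -0.05521528 -3.37190071]
-0.10 6.10 0.46 0.004 0.001 0.004 | dist cm 6.1
```

>>> move_arm(deltas="-0.1 1 0.2 0.004 0 0.004 0;-0.1 2 0.4 0.004 0 0.004 0;-0.1 2.6 0.4 0.004 0 0.004 0;-0.1 2.6 0.4 0.004 0 0.004 0;-0.1 2.6 0.4 0.004 0 0.004 0")

```text
time_s: 25.65
tcp_pos: [0.4194, -0.057, 0.1237]
ee_rot: [-2.183, -2.257, 0.003]
contact_force: [0.0, 1.1, -3.6]
width: 0.108
finger_force: 59.2
```

```bash
python3 - <<'E'
from h import *
o=observe();print(o["tcp_pos"],o["width"],o["contact_force"])
go(W(-125.5,-26,124.7),1.604)
E
```

```text
[ 0.41944378 -0.05704469  0.12369255] 0.10794620761333658 [ 0.03921084  1.10295741 -3.59091682]
-0.02 3.60 -0.11 -0.003 -0.000 0.000 | dist cm 3.6
```

Pass the heads through the gaps gently.

>>> move_arm(deltas="0 0.5 -0.1 -0.003 0 0 0;0 1 -0.1 -0.003 0 0 0;0 1.5 -0.1 -0.003 0 0 0;0 2 -0.1 -0.003 0 0 0;0 2.5 -0.1 -0.003 0 0 0;0 3 -0.1 -0.003 0 0 0;0 3.4 -0.1 -0.003 0 0 0;0 3.5 -0.1 -0.003 0 0 0;0 3.5 -0.1 -0.003 0 0 0")

```text
time_s: 26.55
tcp_pos: [0.4545, -0.0559, 0.1248]
ee_rot: [2.184, 2.258, 0.001]
contact_force: [0.1, -0.6, -2.6]
width: 0.104
finger_force: 59.2
```

```bash
python3 - <<'E'
from h import *
o=observe();print(o["tcp_pos"],o["width"],o["contact_force"],o["ft_torque"])
go(W(-125,2,124.7),1.604)
s=snapshot("scene"); save(s,"pics/s8.png",(250,140,450,300),4)
E
```

```text
[ 0.45453294 -0.0559267   0.12475167] 0.10428792930074414 [ 0.05693019 -0.57405429 -2.59548482] [ 0.01054079 -0.05128576 -0.01334717]
2.79 0.14 0.01 0.001 -0.000 -0.000 | dist cm 2.8
```

View pics/s8.png

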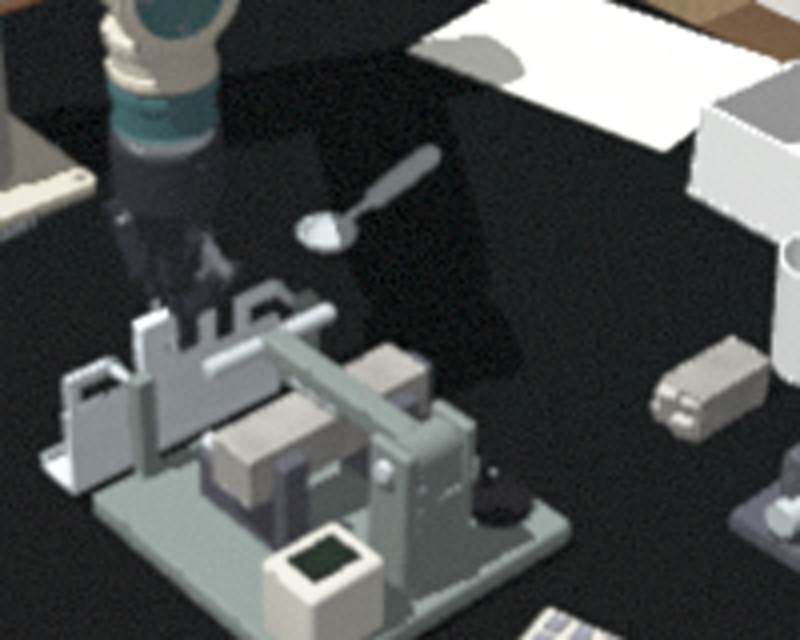

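The picture shows the beam level on the prism. The guard is close to the posts, with the right pin at about (130,370) just beyond the right arm's end. I slide it to +y.

>>> move_arm(deltas="0.4 0.1 0 0 0 0 0;0.8 0.1 0 0 0 0 0;1.2 0.1 0 0 0 0 0;1.6 0.1 0 0 0 0 0;2 0.1 0 0 0 0 0;2.4 0.1 0 0 0 0 0;2.7 0.1 0 0 0 0 0;2.8 0.1 0 0 0 0 0;2.8 0.1 0 0 0 0 0")

```text
time_s: 27.5
tcp_pos: [0.4545, -0.0278, 0.1248]
ee_rot: [2.184, 2.258, 0.001]
contact_force: [-0.1, 0.2, -3.1]
width: 0.108
finger_force: 59.2
```

>>> move_arm(deltas="0 0 0.2 0 0 0 0;0 0 0.4 0 0 0 0;0 0 0.5 0 0 0 0;0 0 0.6 0 0 0 0;0 0 0.6 0 0 0 0")

```text
time_s: 28.0
tcp_pos: [0.4544, -0.028, 0.1188]
ee_rot: [2.184, 2.257, 0.001]
contact_force: [-0.4, 0.1, -1.7]
width: 0.107
finger_force: 59.5
```

>>> move_arm(deltas="0 0 0.1 0 0 0 0;0 0 0.15 0 0 0 0;0 0 0.15 0 0 0 0")

```text
time_s: 28.3
tcp_pos: [0.4546, -0.028, 0.1184]
ee_rot: [2.184, 2.257, 0.001]
contact_force: [-3.3, 0.1, 6.9]
width: 0.105
finger_force: 60.7
```

>>> move_arm(deltas="0 0 -0.1 0 0 0 1.4;0 0 -0.1 0 0 0 1.8;0 0 -0.1 0 0 0 2.4;0 0 -0.1 0 0 0 3;0 0 -0.1 0 0 0 3.4;0 0 -0.1 0 0 0 3.4;0 0 -2 0 0 0 3.4;0 0 -5 0 0 0 3.4;0 0 -9 0 0 0 3.4;0 0 -13 0 0 0 3.4;0 0 -15 0 0 0 3.4;0 0 -15 0 0 0 3.4")

```text
time_s: 29.5
tcp_pos: [0.4568, -0.0284, 0.2711]
ee_rot: [2.179, 2.253, 0.008]
contact_force: [0.9, 0.2, -0.1]
width: 0.399
finger_force: 0.0
```

```bash
python3 - <<'E'
from h import *
o=observe();print(o["tcp_pos"],o["width"],o["contact_force"])
s=snapshot("scene");w=snapshot("wrist")
a=cv2.resize(np.ascontiguousarray(s["pixels"][180:300,255:405,::-1]),None,fx=3,fy=3)
b=cv2.resize(np.ascontiguousarray(w["pixels"][:,150:640,::-1]),(350,343))
c=np.zeros((360,800,3),np.uint8);c[:,:450]=a;c[:343,450:]=b;cv2.imwrite("pics/c9.png",c)
E
```

```text
[ 0.45681325 -0.02843878  0.27108324] 0.3988593950315113 [ 0.87118623  0.19774295 -0.13767567]
```

View pics/c9.png

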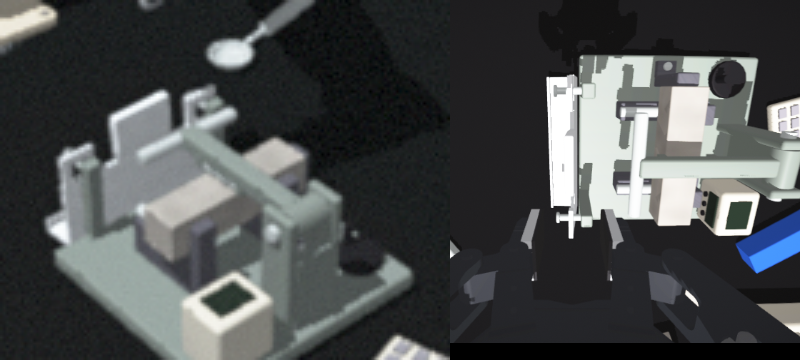

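The guard hangs on both pins, at (562,90) and (565,217) on the right side of the picture. The beam is down on the prism, which is against the end stop at (680,85). I hand in.

```bash
python3 -c "
from cell import close_job
print(close_job())"
```

```text
the job is handed in; nothing more can be done
None
```

The job is handed in at about 29.5 s: the prism is home against both back stops and the end stop, the beam's roller rests on it, and the guard hangs on both pins with its tray outward.

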